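# Refit the dial knob of a bench transformer and turn it back to zero

## Task

The blue dial knob has come off the grey bench transformer. Pick it up, push it onto the D-shaped shaft on top of the transformer, turning it until its pointer side meets the shaft's deep flat, marked red, and it drops fully home; only then use the knob to turn the dial anticlockwise (seen from above) all the way to its stop at the red zero mark, and let go. Leave everything else on the desk where it is.

Things in the scene. Friction and masses are not known exactly. Their poses are not given: they have to be found in the camera images.
- knob_mid (a point): Centre of the loose blue dial knob, 25 mm above its underside. 52 mm high; 76 mm skirt below, round hub 44 mm wide from 12 to 50 mm up, gripped at any yaw. Pointer line = +x. Hole underneath: cone 34 mm wide narrowing to 26 mm at 8 mm depth, then a D-bore 26 mm wide to 28 mm depth: deep flat 4.8 mm from the axis on the pointer side, shallow flat 10.8 mm opposite, both bevelled. 0.08 to 0.17 kg.
- dial_centre (a point): Point on the shaft's axis on top of the transformer (fixed grey case 150x150, 100 mm high, sockets facing -x). z up, x and y along the case. The red zero tick lies at 2.36 rad (anticlockwise from above) from x; white ticks follow clockwise every 0.5 rad. Knob fully home: its underside 2 mm, knob_mid 27 mm above this point; resting unaligned on the shaft it stands 20 mm higher.
- shaft_top (a point): Centre of the top of the bare steel D-shaft, standing upright 30 mm out of the case; 24 mm across, deep flat (red line along its top edge) 4 mm from the axis on its +x side, shallow flat 10 mm from it opposite. The knob drops when its pointer agrees with this x within about 0.1 rad. It turns stiffly (0.1 N m) and stands still while the knob is turned on top of it under 5 to 10 N.
- shaft (a joint): Angle of the shaft, rad: 0 at its anticlockwise stop, where its deep flat faces the red zero tick; grows clockwise seen from above, to a far stop at 4.5. It stays where it is left. The seated knob has about 0.1 rad of play on the shaft. Starts between 0.7 and 1.3.
- tape_roll: Bystander, loose, to be left alone: roll of brown tape lying flat, 96 across x 48 high (sizes in mm); origin at the centre of its underside.
- marker: Bystander, loose, to be left alone: white and blue marker pen, 135 long, 17 thick, lying on the desk between the two sides (sizes in mm); origin at the centre of its underside.
- mug: Bystander, loose, to be left alone: white mug with dark dots, 82 across, 91 high, one handle (sizes in mm); origin at the centre of its underside.
- phone: Bystander, loose, to be left alone: flat phone, 68x138x8, screen up (sizes in mm); origin at the centre of its underside.
- carton_red: Bystander, loose, to be left alone: small white carton with red print, 44x91x31 (sizes in mm); origin at the centre of its underside.
- jar: Bystander, loose, to be left alone: clear jar with a grey lid, 71 across, 102 high (sizes in mm); origin at the centre of its underside.
Mind the look-alikes: they are no part of the job. Of the things that look like the part that bears dial_centre, the largest one is meant.

How it is judged:
On the way, in this order (a step that is already met when the one before it is completed fails the run):
1. the knob is fully home on the shaft, flat on flat (z of knob_mid in the frame of dial_centre between 0.02 and 0.033 m and horizontal distance between knob_mid and dial_centre below 0.005 m and angle between knob_mid's own z axis and vertical below 0.12 rad and angle between the x axis of knob_mid and the x axis of shaft_top, either way round below 0.25 rad), for 0.2 s.
2. the dial has been turned to its zero stop with the knob still home (all of step 1 and value of joint shaft below 0.08 rad), for 0.2 s.
At the end, for the whole second after the job is handed in: The knob sits upright fully home on the shaft (underside under 8 mm above the transformer's top, within 5 mm of the axis, pointer towards the shaft's deep flat within 0.25 rad), the shaft is within 0.08 rad of its zero stop, and the knob is released and at rest (all of step 2 and contact force between the fingers and knob below 0.1 N and linear speed of knob below 0.02 m/s); the robot touches nothing.
It fails at once if a bystander (tape roll, marker, mug, phone, carton or jar) is pushed more than 30 mm out of its place (distance of any of tape_roll, marker, mug, phone, carton_red, jar from where it was at the start of the episode above 0.03 m).
It also fails if it takes over 54 s, if anything falls off the work surface, if the arm or the gripper's body presses on something with over 40 N, if the wrist force passes 120 N, or if a joint passes its speed limit or range.

## Robot

A 6-joint arm with a two-finger parallel gripper is mounted at the origin on a cart in front of the work surface, level with it; the furniture and walls round the work are solid. World frame = base frame: x ahead of the robot, y to its left, z up, the work surface at z = 0. Lengths are in m, angles in rad, forces in N, time in s.
With the tool pointing down it reaches from about 0.425 to 0.95 m from the base axis. Payload 3.5 kg.
Tool frame: the origin (TCP) lies midway between the tips of the shut fingers; the grasp point (between the pads) lies 19 mm behind it; z points along the fingers, y is the line along which they close (so a half turn about z gives the same grasp; the last joint's range is limited). The gripper opens to 85 mm and grips with 20 to 120 N. Pads are 22 mm wide; open, the fingers measure 114 mm over their backs; the gripper's body (76 mm by 85 mm) begins 54 mm behind the grasp point. The pads swing forward as they close: fully open they stand 13 mm farther back than shut.
Start: joints at [-1.367, 0.286, 1.577, -0, 1.279, -0.15], TCP at [0.234, -0.633, 0.231] pointing down, gripper open.
Joint ranges: [-2.77, 2.77], [-0.9, 2.22], [0.21, 2.48], [-1.53, 4.67], [0.24, 2.81], [-2.84, 2.84]. Speed limits (rad/s): [2.79, 2.79, 3.14, 3.14, 3.14, 3.14].

## Interface

Orientations are given as a unit quaternion [x, y, z, w].
In Python, from plant import ctrl gives the robot as it stands.
- The arm moves only by the tool arm_command, never from a script. Its argument "steps" is one flat list of numbers, 5 for each row, row after row: the opening in per cent of the stroke, from 0 (shut) to 100 (fully open), then the shift along the tool's x, y, z each as a share of 25 mm, from -1 to 1, then the turn about the tool's z as a share of 0.1 rad, from -1 to 1. In form: [grip, tx, ty, tz, spin, grip, tx, ty, tz, spin, ...]. A call has 1 to 8 rows; each row shifts and turns the commanded pose from where the row before left it, along the tool's axes as they then stand; what a row does not reach is not made up. A row lasts 1/12 s, in which the tool goes at most 41.7 mm and 7.16 degrees, less where a joint would pass 70% of its speed; a pose out of reach is approached as far as the arm can. A call with a number of a shift or a turn outside -1 to 1 is refused whole. A call with a gripper value outside its range is refused whole. The fingers move at their own pace and stop on an object; "squeeze" is the grip in N (left out, the last holds). Time passes only in rows, so rows that do not move let the fingers close. It gives the time, the measured TCP pose, the force, the opening and the grip force at its end, in the units of the state.
- ctrl.get_state(): the state, without advancing time (a new reading comes with each control period).
- ctrl.read_camera(name): name is "side" or "top"; returns the picture (400x640x3 uint8, red, green, blue); there is no depth.
- ctrl.camera_model(name): a dict with "intrinsics" (3x3 intrinsics, pixels), "rvec" (rotation vector, rad) and "tvec" (3), from world to camera coordinates, as OpenCV has them. Camera axes: x right, y down, z forward; pixel columns grow to the right and rows downward; lengths in m; the calibration is good to about 2 mm. A picture is of the moment at which its call begins. camera_model takes no time and is no camera call.
- ctrl.sign_off(): hands the job in; it is judged then, once.
The state is a dict: "time": time; "qpos": joint angles; "dq": joint speeds; "joint_efforts": joint torques, N m; "eef_pos": TCP position; "tcp_rot": TCP orientation; "contact_force": force on the tool from outside, world axes, zero at the start; "wrist_torque": the same for the moment, N m; "opening": opening from 0.0 (shut) to 1.0 (fully open); "finger_force": force on a finger pad.
Only numpy, scipy, OpenCV 4.12 (cv2) and the standard library are available. Lean on these libraries where they do the work, as an engineer would, in place of code of your own. Each camera call takes 0.05 s, during which the arm holds its last target. There are 200 camera calls.

## Working session

There is one attempt and no reset: what is moved stays moved. The work goes in short steps, Python scripts to look and compute and a tool call to move; the robot and the scene stay as the last step left them, time stands still between calls to the robot, and variables do not carry over. Pictures are saved under pics/ and viewed, at most 12 in all, crops included, and the job is handed in when it is done.

Besides the shell and the picture viewer there is one more tool, called after "Emit:" as name(argument=value, ...), one argument or row to a line, values as JSON. arm_command: Moves the arm, as the interface text tells. Its arguments: {"type":"object","properties":{"steps":{"type":"array","items":{"type":"number"}},"squeeze":{"type":"number"}},"required":["steps"]}

```bash
ls; mkdir -p pics; python3 - <<'E'
from plant import ctrl
import cv2
s=ctrl.get_state();print(s)
for n in("side","top"):
    im=ctrl.read_camera(n);cv2.imwrite(f"pics/{n}0.png",im[:,:,::-1]);print(ctrl.camera_model(n))
E
```

```text
pics
{'time': 0.0, 'qpos': array([-1.36699007e+00,  2.87213868e-01,  1.57820994e+00,  3.39780165e-06,
        1.27858255e+00, -1.50070266e-01]), 'dq': array([-0.00199773,  0.00046014, -0.00022728, -0.0010964 , -0.00201412,
       -0.00082535]), 'joint_efforts': array([ 5.28755882e-04, -4.05976975e+01, -2.92625588e+01, -5.22896141e-05,
        5.81587345e-03,  3.34469050e-06]), 'eef_pos': array([ 0.23375976, -0.63251969,  0.2298972 ]), 'tcp_rot': array([ 9.84386592e-01,  1.76015856e-01, -3.07960696e-05, -1.20645933e-03]), 'contact_force': array([ 0.34065495, -0.27605836, -0.62475946]), 'wrist_torque': array([ 0.0164426 , -0.0360161 ,  0.01365078]), 'finger_force': 0.0, 'opening': 0.9961535518478407}
{'intrinsics': array([[380.05903673,   0.        , 324.95068519],
       [  0.        , 380.05903673, 197.24510154],
       [  0.        ,   0.        ,   1.        ]]), 'rvec': array([ 0.15938579, -2.51961053,  1.74117701]), 'tvec': array([0.55815669, 0.12837476, 1.24558802])}
{'intrinsics': array([[436.0390667 ,   0.        , 321.14434422],
       [  0.        , 436.0390667 , 199.23275334],
       [  0.        ,   0.        ,   1.        ]]), 'rvec': array([ 2.17647913, -2.11906089,  0.1385409 ]), 'tvec': array([0.01090219, 0.56483109, 1.36522457])}
```

View pics/side0.png

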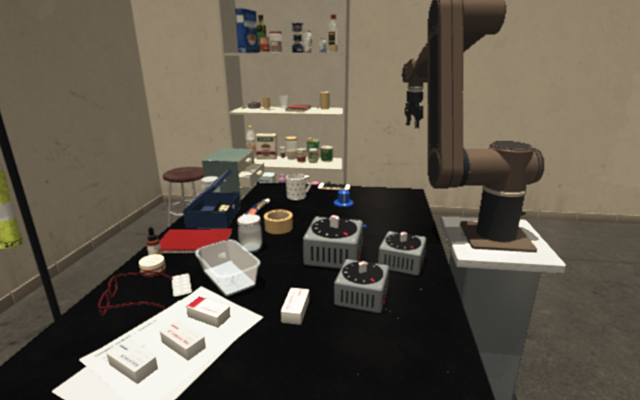

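View pics/top0.png

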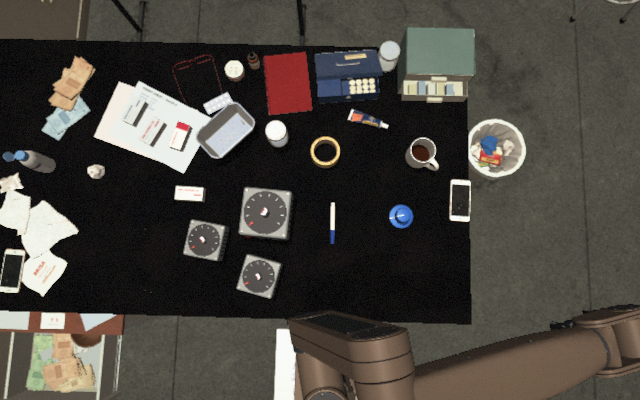

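The top view shows the knob at about (401,216) and the large transformer at (266,213), with the marker at (333,222) between them. I'll enlarge both.

```bash
cat > h.py <<'E'
import cv2,numpy as np
from plant import ctrl
def ray(n,u,v,z):
    m=ctrl.camera_model(n);R=cv2.Rodrigues(m["rvec"])[0];t=m["tvec"]
    p=cv2.undistortPoints(np.array([[[u,v]]],float),m["intrinsics"],None)[0,0]
    c=-R.T@t;d=R.T@np.array([p[0],p[1],1]);return c+d*(z-c[2])/d[2]
def proj(n,P):
    m=ctrl.camera_model(n);return cv2.projectPoints(np.array(P,float).reshape(-1,3),m["rvec"],m["tvec"],m["intrinsics"],None)[0][:,0]
E
python3 - <<'E'
from h import *
im=cv2.imread("pics/top0.png")
a=cv2.resize(im[183:245,235:297],(400,400),interpolation=cv2.INTER_CUBIC)
b=cv2.resize(im[195:237,380:422],(400,400),interpolation=cv2.INTER_CUBIC)
cv2.imwrite("pics/crop0.png",np.hstack([a,b]))
for u,v,z in((266,213,.13),(401,216,.05),(401,216,0),(333,222,0)):print(ray("top",u,v,z))
E
```

```text
[0.50587107 0.18923266 0.13      ]
[ 0.51577205 -0.22883018  0.05      ]
[ 0.52088893 -0.23762815  0.        ]
[ 0.49516875 -0.01463425  0.        ]
```

View pics/crop0.png

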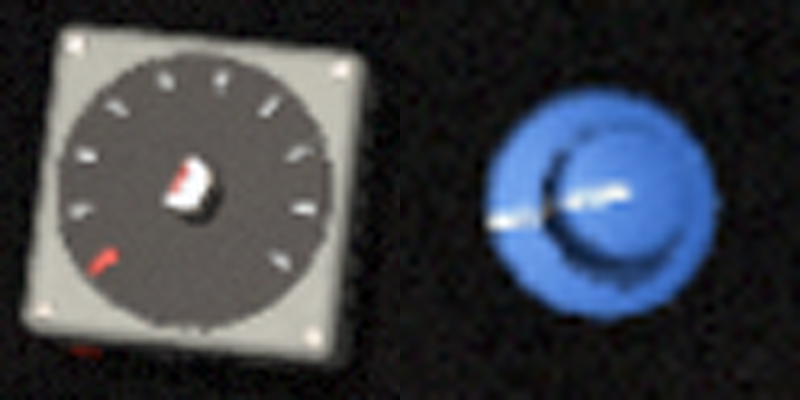

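The crop shows the dial centre near (195,192), the red tick at (103,262), and the shaft's red edge running from about (167,195) to (192,160). The knob's skirt centre is at (602,203), its hub top at (621,192), and its pointer goes to (490,222).

```bash
python3 - <<'E'
from h import *
A=lambda x,y,z:ray("top",235+x/6.4516-.42,183+y/6.4516-.42,z)
B=lambda x,y,z:ray("top",380+(x-400)/9.524-.45,195+y/9.524-.45,z)
ang=lambda d:np.arctan2(d[1],d[0])
c=A(195,192,.1);print("dial",c,[A(x,y,.1) for x,y in((58,28),(368,55),(333,360),(22,325))])
t=ang(A(103,262,.1)-c);print("tick",t,"case x",t-2.36)
for x,y in((80,210),(87,155),(117,107),(166,82),(222,80),(269,106),(300,153),(304,209),(281,261)):print(ang(A(x,y,.1)-c)-t)
e=A(192,160,.13)-A(167,195,.13);print("flat normal",ang([-e[1],e[0]]),A(195,185,.13),A(180,178,.13))
s=B(602,203,.012);h=B(621,192,.05);print("knob",s,h,"ptr",ang(B(490,222,.012)-s),ang(B(568,208,.05)-B(628,190,.05)))
for q in(c+[0,0,.03],):print(proj("side",q))
im=cv2.imread("pics/side0.png")
u,v=proj("side",s)[0].astype(int);print(u,v)
a=cv2.resize(im[205:275,295:375],(400,350),interpolation=2);b=cv2.resize(im[180:215,324:364],(400,350),interpolation=2)
cv2.imwrite("pics/crop1.png",np.hstack([a,b]))
st=ctrl.get_state();r=cv2.Rodrigues
from scipy.spatial.transform import Rotation as R
print(R.from_quat(st["tcp_rot"]).as_matrix())
E
```

```text
dial [0.51083602 0.19703742 0.1       ] [array([0.58801323, 0.26622162, 0.1       ]), array([0.57883669, 0.11720881, 0.1       ]), array([0.43304554, 0.12843357, 0.1       ]), array([0.44557371, 0.27596356, 0.1       ])]
tick 2.2566242918934765 case x -0.10337570810652341
-0.5029041901730689
-0.9888247175684115
-1.480092581227982
-1.9566196716239246
-2.4485047702396265
-2.9279158193897046
-3.4415642881185735
-3.95584972204869
-4.472185726249927
flat normal 0.9921015611384516 [0.5110285  0.19304825 0.13      ] [0.51411242 0.20016871 0.13      ]
knob [ 0.52008349 -0.23473276  0.012     ] [ 0.52003315 -0.23438229  0.05      ] ptr 1.765559318727883 1.888239638221211
[[334.12575434 216.27529642]]
343 200
[[ 9.38052909e-01  3.46491795e-01 -4.20478054e-04]
 [ 3.46491895e-01 -9.38050655e-01  2.08219585e-03]
 [ 3.27034063e-04 -2.09890211e-03 -9.99997744e-01]]
```

View pics/crop1.png

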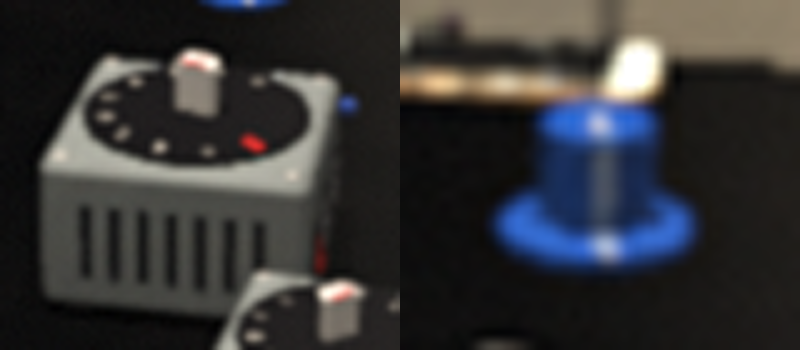

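The side view agrees: the shaft top is at about (334,216) and the knob at about (343,200). So the knob is at (0.520,-0.235) with its pointer at about 1.8 rad. The dial is at (0.511,0.197) with the shaft flat at about 1.05 rad. I'm moving over the knob now.

Emit:
arm_command(
  steps=[100, 0.95, -0.65, 0, 0, 100, 0.95, -0.65, 0, 0, 100, 0.95, -0.65, 0, 0, 100, 0.95, -0.65, 0, 0, 100, 0.95, -0.65, 0, 0, 100, 0.95, -0.65, 0, 0, 100, 0.95, -0.65, 0, 0, 100, 0.95, -0.65, 0, 0],
  squeeze=40,
)

```text
time: 0.77
eef_pos: [0.3675, -0.4438, 0.2307]
tcp_rot: [0.984, 0.176, -0.0, -0.001]
contact_force: [0.7, 0.1, 0.1]
opening: 0.998
finger_force: 0.0
```

Emit:
arm_command(
  steps=[100, 0.95, -0.65, 0, 0, 100, 0.95, -0.65, 0, 0, 100, 0.95, -0.65, 0, 0, 100, 0.95, -0.65, 0, 0, 100, 0.95, -0.65, 0, 0, 100, 0.95, -0.65, 0, 0, 100, 0.95, -0.65, 0, 0, 100, 0.95, -0.65, 0, 0],
)

```text
time: 1.43
eef_pos: [0.5006, -0.2561, 0.2308]
tcp_rot: [0.984, 0.176, -0.0, -0.0]
contact_force: [-0.0, -0.7, -0.5]
opening: 0.996
finger_force: 0.0
```

Emit:
arm_command(
  steps=[100, 0, 0, 1, -1, 100, 0, 0, 1, -1, 100, 0, 0, 1, -1, 100, 0, 0, 1, -1, 100, 0, 0, 1, -1, 100, 0, 0, 0, -1, 100, 0, 0, 0, 0],
)

```text
time: 2.02
eef_pos: [0.4986, -0.2563, 0.1034]
tcp_rot: [0.888, 0.46, -0.001, -0.003]
contact_force: [-0.2, 0.0, 0.1]
opening: 1.005
finger_force: 0.0
```

```bash
cat >> h.py <<'E'
from scipy.spatial.transform import Rotation as R
def st(target=None):
    s=ctrl.get_state();M=R.from_quat(s["tcp_rot"]).as_matrix()
    print("t",s["time"],"p",s["eef_pos"].round(4),"yaw",np.arctan2(M[1,0],M[0,0]).round(3),"zax",M[:,2].round(3),"F",s["contact_force"].round(1),"T",s["wrist_torque"].round(2),"op",round(s["opening"],3),"ff",round(s["finger_force"],1),"q",s["qpos"].round(2))
    if target is not None: print("need units",(M.T@(np.array(target)-s["eef_pos"])/.025).round(2))
E
python3 -c "
from h import *
st([.520,-.2345,.014])
im=ctrl.read_camera('side');a=cv2.resize(im[120:240,270:430,::-1],(800,600),interpolation=2);cv2.imwrite('pics/s1.png',a)"
```

```text
t 2.0167 p [ 0.4986 -0.2563  0.1034] yaw 0.956 zax [-0.005  0.004 -1.   ] F [-0.2  0.   0.1] T [ 0.04 -0.03 -0.01] op 1.005 ff 0.0 q [-0.66  0.18  1.95 -0.    1.01 -0.04]
need units [1.21 0.22 3.57]
```

View pics/s1.png

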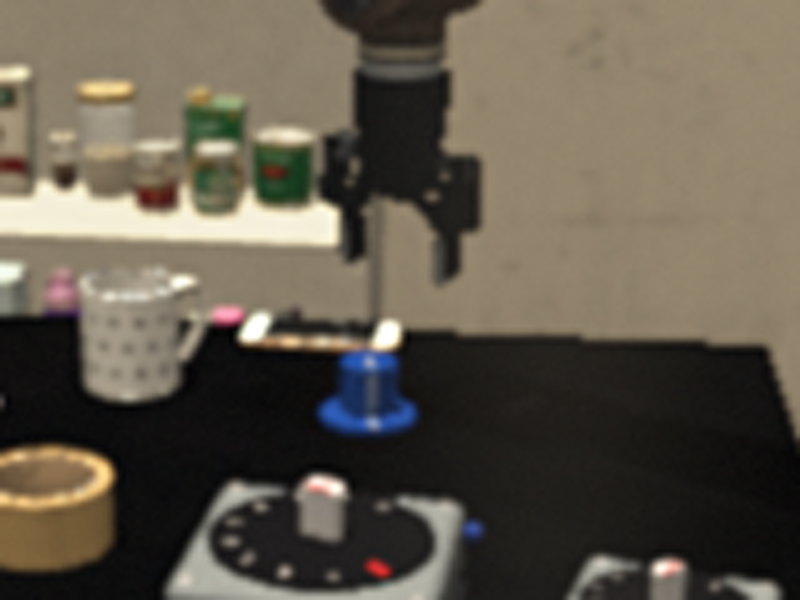

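The side crop shows the open fingers above the knob, which stands at about (371,385) in the crop. The fingers are off to the right by the ~30 mm still to go. I'll align first, then descend and grip.

Emit:
arm_command(
  steps=[100, 0.6, 0.11, 0, 0, 100, 0.6, 0.11, 0.5, 0, 100, 0, 0, 1, 0, 100, 0, 0, 1, 0, 100, 0, 0, 1, 0, 100, 0, 0, 0, 0],
)

```text
time: 2.57
eef_pos: [0.5195, -0.2345, 0.0149]
tcp_rot: [0.889, 0.458, -0.002, -0.003]
contact_force: [-0.7, 0.4, -0.2]
opening: 0.998
finger_force: 0.0
```

Emit:
arm_command(
  steps=[0, 0, 0, 0, 0, 0, 0, 0, 0, 0, 0, 0, 0, 0, 0, 0, 0, 0, 0, 0, 0, 0, 0, 0, 0, 0, 0, 0, 0, 0, 0, 0, 0, 0, 0],
)

```text
time: 3.15
eef_pos: [0.5235, -0.2373, 0.0214]
tcp_rot: [0.888, 0.459, 0.001, 0.002]
contact_force: [-0.7, 0.8, 6.4]
opening: 0.506
finger_force: 40.9
```

```bash
python3 -c "
from h import *
st([.511,.197,.2])"
```

```text
t 3.15 p [ 0.5235 -0.2373  0.0214] yaw 0.954 zax [ 0.003 -0.002 -1.   ] F [-0.7  0.8  6.4] T [ 0.2   0.24 -0.  ] op 0.506 ff 40.9 q [-0.6   0.33  1.95 -0.    0.86  0.02]
need units [ 13.88 -10.44  -7.18]
```

Gripped: the opening is 0.506, which matches the 44 mm hub. I'll lift, check, then carry.

Emit:
arm_command(
  steps=[0, 0, 0, -1, 0, 0, 0, 0, -1, 0, 0, 0, 0, -1, 0, 0, 0, 0, -1, 0, 0, 0, 0, -1, 0, 0, 0, 0, -1, 0, 0, 0, 0, -1, 0, 0, 0, 0, 0, 0],
)

```text
time: 3.82
eef_pos: [0.525, -0.2382, 0.2008]
tcp_rot: [0.888, 0.459, 0.003, 0.005]
contact_force: [0.5, -0.6, -0.4]
opening: 0.504
finger_force: 41.6
```

Emit:
arm_command(
  steps=[0, 0.87, -0.65, 0, 0, 0, 0.87, -0.65, 0, 0, 0, 0.87, -0.65, 0, 0, 0, 0.87, -0.65, 0, 0, 0, 0.87, -0.65, 0, 0, 0, 0.87, -0.65, 0, 0, 0, 0.87, -0.65, 0, 0, 0, 0.87, -0.65, 0, 0],
)

```text
time: 4.48
eef_pos: [0.516, -0.0178, 0.1928]
tcp_rot: [0.889, 0.459, -0.0, -0.0]
contact_force: [-0.2, 1.0, -1.3]
opening: 0.504
finger_force: 41.6
```

Emit:
arm_command(
  steps=[0, 0.87, -0.65, 0, 0, 0, 0.87, -0.65, 0, 0, 0, 0.87, -0.65, 0, 0, 0, 0.87, -0.65, 0, 0, 0, 0.87, -0.65, 0, 0, 0, 0.87, -0.65, 0, 0, 0, 0.87, -0.65, 0, 0, 0, 0, 0, 0, 0],
)

```text
time: 5.15
eef_pos: [0.511, 0.1744, 0.1928]
tcp_rot: [0.888, 0.461, 0.0, -0.001]
contact_force: [-1.0, -0.9, -1.6]
opening: 0.505
finger_force: 41.5
```

Emit:
arm_command(
  steps=[0, 0, 0, 0, 1, 0, 0, 0, 0, 1, 0, 0, 0, 0, 1, 0, 0, 0, 0, 1, 0, 0, 0, 0, 1, 0, 0, 0, 0, 1, 0, 0, 0, 0, 0.5, 0, 0, 0, 0, 0],
)

```text
time: 5.82
eef_pos: [0.5117, 0.1701, 0.1929]
tcp_rot: [0.989, 0.151, -0.001, 0.0]
contact_force: [-0.6, -0.7, -1.6]
opening: 0.504
finger_force: 41.5
```

```bash
python3 -c "
from h import *
st([.511,.197,.2])
im=ctrl.read_camera('side');a=cv2.resize(im[170:275,285:385,::-1],(400,420),interpolation=2)
im=ctrl.read_camera('top');b=cv2.resize(im[165:265,215:311,::-1],(400,420),interpolation=2)
cv2.imwrite('pics/s2.png',np.hstack([a,b]))"
```

```text
t 5.8167 p [0.5117 0.1701 0.1929] yaw 0.303 zax [-0.001 -0.    -1.   ] F [-0.6 -0.7 -1.6] T [ 0.02 -0.02  0.02] op 0.504 ff 41.5 q [ 0.13  0.02  1.95 -0.    1.17  1.4 ]
need units [ 0.29 -1.03 -0.29]
```

View pics/s2.png

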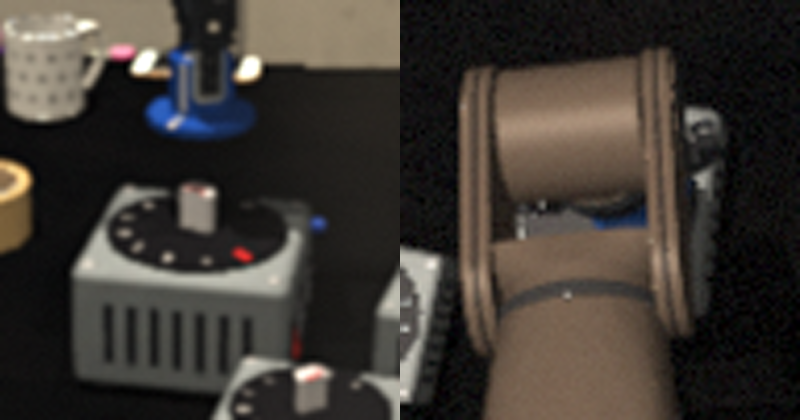

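The side crop shows the knob held upright with its skirt centred near (202,115), about 27 mm short of the shaft, and the pointer at about (180,110). The arm blocks the top view. I'm centring over the shaft and lowering until contact.

Emit:
arm_command(
  steps=[0, 0.15, -0.5, 0, 0, 0, 0.14, -0.53, 0, 0, 0, 0, 0, 0.5, 0, 0, 0, 0, 0, 0, 0, 0, 0, 0, 0],
)

```text
time: 6.33
eef_pos: [0.5102, 0.1975, 0.1796]
tcp_rot: [0.988, 0.152, -0.002, 0.0]
contact_force: [-0.9, 0.9, -1.5]
opening: 0.509
finger_force: 41.5
```

```bash
python3 -c "
from h import *
st([.511,.197,.1434])
s=ctrl.get_state()['eef_pos']
# expected side pixels of skirt centre & hub, and shaft axis points
print(proj('side',[s+[0,0,-.0094],[.511,.197,.13],[.511,.197,.1]]))
im=ctrl.read_camera('side');hsv=cv2.cvtColor(im,cv2.COLOR_RGB2HSV)
m=cv2.inRange(hsv,(100,120,50),(130,255,255));m[:150]=0;m[240:]=0;m[:,:310]=0;m[:,358:]=0
y,x=np.nonzero(m);print(x.min(),x.max(),y.min(),y.max())
for r in range(y.min(),y.max()+1):
  k=x[y==r];print(r,k.min() if len(k) else '',k.max() if len(k) else '',end=' ; ')
a=cv2.resize(im[170:250,295:375,::-1],(600,600),interpolation=2)
cv2.imwrite('pics/s3.png',a)"
```

```text
t 6.3333 p [0.5102 0.1975 0.1796] yaw 0.305 zax [-0.003 -0.001 -1.   ] F [-0.9  0.9 -1.5] T [-0.03  0.01 -0.03] op 0.509 ff 41.5 q [ 0.18  0.06  1.94 -0.    1.15  1.45]
need units [0.03 0.03 1.45]
[[334.41935008 203.15098606]
 [334.06965453 216.26723024]
 [334.00623514 225.87656364]]
320 347 189 212
189 330 331 ; 190 326 330 ; 191 326 342 ; 192 326 342 ; 193 326 342 ; 194 327 342 ; 195 326 342 ; 196 326 342 ; 197 326 342 ; 198 326 342 ; 199 327 342 ; 200 326 342 ; 201 324 342 ; 202 322 343 ; 203 321 345 ; 204 321 347 ; 205 320 347 ; 206 320 347 ; 207 320 347 ; 208 321 347 ; 209 322 346 ; 210 323 346 ; 211 324 344 ; 212 328 340 ;
```

View pics/s3.png

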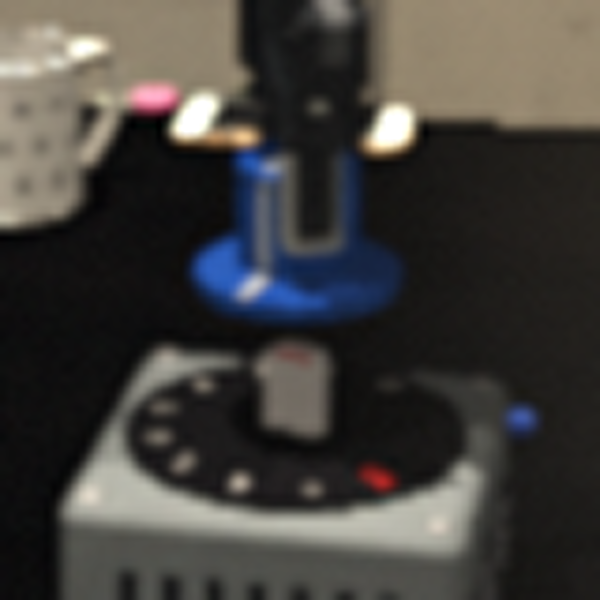

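The side crop shows the knob centred over the shaft. The flat faces the camera with base corners at about (258,430) and (330,440). The pointer line ends on the skirt rim at (250,288), so it is still turned clockwise of the flat. I'll compute both headings.

```bash
python3 -c "
from h import *
A=lambda x,y,z:ray('side',295+x/7.5-.43,170+y/7.5-.43,z)
a=A(258,430,.1);b=A(330,440,.1);e=a-b;print(a,b,'flat',np.arctan2(e[0],-e[1]) ,np.arctan2(-e[0],e[1]))
a=A(262,358,.13);b=A(330,362,.13)
e=a-b;print(a,b,'flat top',np.arctan2(-e[1],e[0])-0,np.arctan2(e[0],-e[1]),np.arctan2(-e[0],e[1]))
s=np.array([.5102,.1975,0])
for z in(.166,.170):
  d=A(250,288,z)-s;print('ptr',np.arctan2(d[1],d[0]),np.hypot(*d[:2]))
for th in (1.0,1.1,1.2,1.3,1.4):
  print(th,(proj('side',s+[.036*np.cos(th),.036*np.sin(th),.168])[0]-[295,170]+.43)*7.5, [((proj('side',np.array([.511+.004*np.cos(th)-k*.0113*np.sin(th),.197+.004*np.sin(th)+k*.0113*np.cos(th),.1]))[0]-[295,170]+.43)*7.5).round(0) for k in(-1,1)])
"
```

```text
[0.52450747 0.20561899 0.1       ] [0.49653922 0.21106908 0.1       ] flat 1.3783409104883748 -1.7632517431014185
[0.52300772 0.20583143 0.13      ] [0.49728903 0.20641336 0.13      ] flat top 0.02262269258651692 1.5481736342083796 -1.5934190193814135
ptr 1.0643558413855025 0.0310812403424824
ptr 1.2100461503523876 0.039390170019144535
1.0 [237.05401098 285.58580139] [array([266., 418.]), array([312., 434.])]
1.1 [244.95681127 287.83459372] [array([265., 419.]), array([315., 433.])]
1.2 [253.44249869 289.77955258] [array([265., 420.]), array([317., 432.])]
1.3 [262.42200178 291.3980363 ] [array([264., 422.]), array([320., 431.])]
1.4 [271.79963117 292.67103637] [array([264., 423.]), array([322., 430.])]
```

The pointer is at about 1.15 and the flat at roughly 1.2–1.35. I'll back off clockwise a little, press lightly, then sweep anticlockwise.

Emit:
arm_command(
  steps=[0, 0, 0, 0.5, 0.5, 0, 0, 0, 0.5, 0.5, 0, 0, 0, 0.3, 0.3, 0, 0, 0, 0.2, 0, 0, 0, 0, 0, 0],
)

```text
time: 6.8
eef_pos: [0.511, 0.1973, 0.1436]
tcp_rot: [0.996, 0.087, -0.001, -0.0]
contact_force: [-0.6, 0.0, -1.6]
opening: 0.505
finger_force: 41.6
```

```bash
python3 -c "
from h import *
st([.511,.197,.1434])"
```

```text
t 6.8 p [0.511  0.1973 0.1436] yaw 0.174 zax [-0.001  0.    -1.   ] F [-0.6  0.  -1.6] T [ 0.09  0.15 -0.02] op 0.505 ff 41.6 q [0.18 0.1  1.96 0.   1.08 1.58]
need units [-0.    0.01  0.01]
```

Emit:
arm_command(
  steps=[0, 0, 0, 0.15, 0, 0, 0, 0, 0.15, 0, 0, 0, 0, 0, 0],
)

```text
time: 7.05
eef_pos: [0.5119, 0.1988, 0.137]
tcp_rot: [0.996, 0.087, 0.001, -0.002]
contact_force: [-0.3, 5.2, -0.5]
opening: 0.504
finger_force: 41.7
```

Emit:
arm_command(
  steps=[0, 0.02, -0.12, 0, 0, 0, 0, 0, 0.12, 0, 0, 0, 0, 0, 0, 0, 0, 0, 0, 0],
)

```text
time: 7.38
eef_pos: [0.5116, 0.1997, 0.1333]
tcp_rot: [0.996, 0.087, 0.0, 0.001]
contact_force: [0.6, -3.1, 1.4]
opening: 0.511
finger_force: 42.0
```

Emit:
arm_command(
  steps=[0, 0, 0, 0.15, 0, 0, 0, 0, 0.15, 0, 0, 0, 0, 0, 0, 0, 0, 0, 0, 0],
)

```text
time: 7.72
eef_pos: [0.5116, 0.1997, 0.1264]
tcp_rot: [0.996, 0.087, 0.0, 0.001]
contact_force: [-0.9, -5.0, 4.4]
opening: 0.506
finger_force: 42.3
```

```bash
python3 -c "
from h import *
st([.511,.197,.1234])
im=ctrl.read_camera('side')
a=cv2.resize(im[170:250,295:375,::-1],(600,600),interpolation=2)
cv2.imwrite('pics/s4.png',a)"
```

```text
t 7.7167 p [0.5116 0.1997 0.1264] yaw 0.174 zax [ 0.    -0.002 -1.   ] F [-0.9 -5.   4.4] T [-0.85  0.31  0.11] op 0.506 ff 42.3 q [ 0.19  0.12  1.97 -0.    1.05  1.59]
need units [-0.04  0.1   0.12]
```

View pics/s4.png

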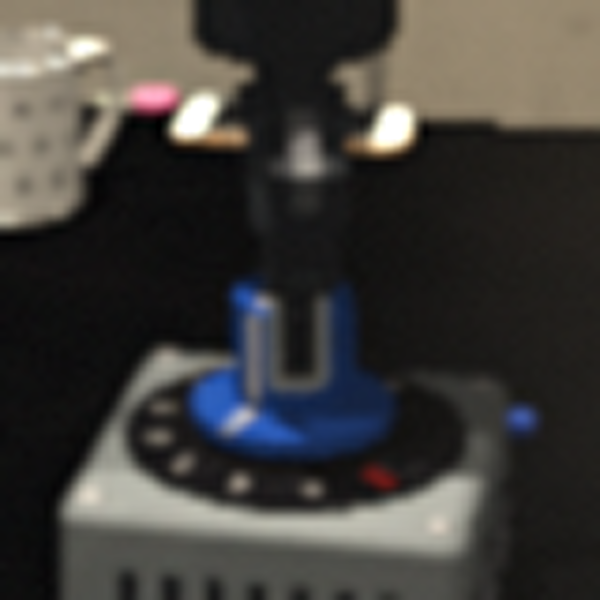

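The crop shows the skirt at about (292,405), nearly down on the dial, so the D appears engaged. I'll relieve the side force and push home.

Emit:
arm_command(
  steps=[0, -0.02, 0.12, 0.1, 0, 0, 0, 0, 0.1, 0, 0, 0, 0, 0.1, 0, 0, 0, 0, 0, 0, 0, 0, 0, 0, 0],
)

```text
time: 8.18
eef_pos: [0.5122, 0.1992, 0.1233]
tcp_rot: [0.996, 0.087, 0.001, -0.002]
contact_force: [-9.6, 0.5, 21.3]
opening: 0.507
finger_force: 44.0
```

```bash
python3 -c "
from h import *
st([.511,.197,.1234])"
```

```text
t 8.1833 p [0.5122 0.1992 0.1233] yaw 0.173 zax [ 0.001  0.003 -1.   ] F [-9.6  0.5 21.3] T [0.04 1.75 0.11] op 0.507 ff 44.0 q [0.18 0.13 1.97 0.   1.04 1.58]
need units [-0.06  0.08 -0.01]
```

```bash
python3 -c "
from h import *
for z in(.102,.122):print(proj('side',[.511+.038*np.cos(a) for a in ()] or [[.511,.235,z],[.549,.197,z+.006],[.473,.197,z+.006]]).round(1).tolist())
im=ctrl.read_camera('side');hsv=cv2.cvtColor(im,cv2.COLOR_RGB2HSV)
m=cv2.inRange(hsv,(100,120,50),(130,255,255));m[:150]=0;m[240:]=0;m[:,:310]=0;m[:,358:]=0
y,x=np.nonzero(m);print(x.min(),x.max(),y.min(),y.max())
a=cv2.resize(im[195:240,305:365,::-1],(800,600),interpolation=2)
cv2.imwrite('pics/s5.png',a)"
```

```text
[[332.6, 231.0], [320.9, 222.7], [347.3, 224.0]]
[[332.6, 224.4], [320.8, 216.3], [347.4, 217.6]]
320 346 208 231
```

View pics/s5.png

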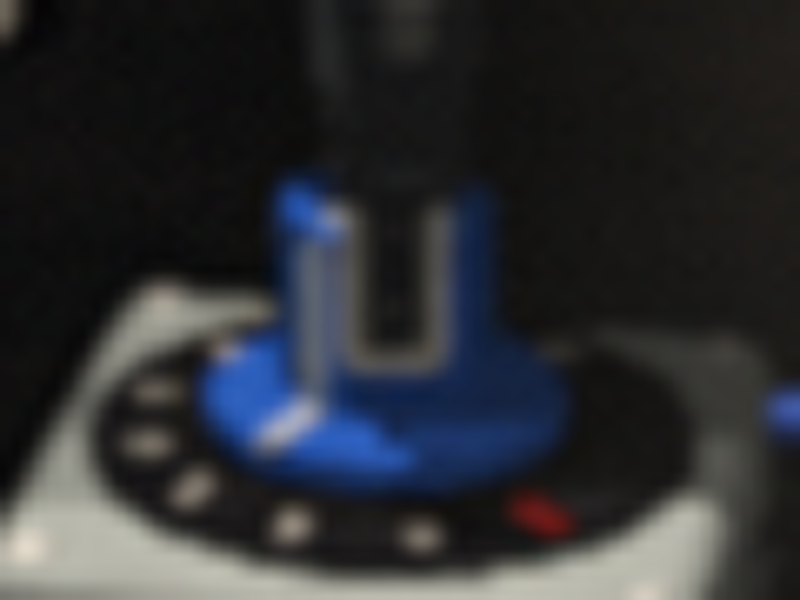

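The skirt's lower edge is at row 231, which matches the fully-home prediction, so the knob is seated with its pointer at about 1.05. I'll ease the press and side force, then turn anticlockwise.

Emit:
arm_command(
  steps=[0, -0.06, 0, -0.12, 0, 0, 0, 0, 0, 0, 0, 0, 0, 0, 0, 0, 0, 0, 0, -0.5, 0, 0, 0, 0, -0.7, 0, 0, 0, 0, -0.7, 0, 0, 0, 0, -0.7, 0, 0, 0, 0, 0],
)

```text
time: 8.9
eef_pos: [0.5117, 0.199, 0.1235]
tcp_rot: [0.976, 0.216, 0.003, -0.002]
contact_force: [-0.1, 5.1, 8.3]
opening: 0.503
finger_force: 43.1
```

```bash
python3 -c "
from h import *
st([.511,.197,.1234])"
```

```text
t 8.9 p [0.5117 0.199  0.1235] yaw 0.435 zax [ 0.005  0.004 -1.   ] F [-0.1  5.1  8.3] T [ 0.67  0.08 -0.06] op 0.503 ff 43.1 q [0.18 0.12 1.98 0.   1.04 1.32]
need units [-0.06  0.06  0.  ]
```

Emit:
arm_command(
  steps=[0, 0, 0, 0, -0.8, 0, 0, 0, 0, -0.8, 0, 0, 0, 0, -0.8, 0, 0, 0, 0, -0.8, 0, 0, 0, 0, -0.8, 0, 0, 0, 0, -0.8, 0, 0, 0, 0, -0.8, 0, 0, 0, 0, 0],
)

```text
time: 9.57
eef_pos: [0.5118, 0.1997, 0.1235]
tcp_rot: [0.879, 0.477, 0.004, -0.001]
contact_force: [-0.2, 5.9, 8.1]
opening: 0.5
finger_force: 43.1
```

```bash
python3 -c "
from h import *
st([.511,.197,.1234])"
```

```text
t 9.5667 p [0.5118 0.1997 0.1235] yaw 0.994 zax [ 0.005  0.006 -1.   ] F [-0.2  5.9  8.1] T [ 1.12 -0.01 -0.04] op 0.5 ff 43.1 q [0.18 0.12 1.98 0.01 1.03 0.76]
need units [-0.11  0.03  0.  ]
```

Emit:
arm_command(
  steps=[0, 0, 0, 0, -0.8, 0, 0, 0, 0, -0.8, 0, 0, 0, 0, -0.8, 0, 0, 0, 0, -0.8, 0, 0, 0, 0, 0, 0, 0, 0, 0, 0],
)

```text
time: 10.07
eef_pos: [0.5116, 0.2001, 0.1235]
tcp_rot: [0.792, 0.61, 0.004, -0.001]
contact_force: [0.1, 7.1, 7.6]
opening: 0.506
finger_force: 43.1
```

```bash
python3 -c "
from h import *
st([.511,.197,.1234])"
```

```text
t 10.0667 p [0.5116 0.2001 0.1235] yaw 1.312 zax [ 0.005  0.007 -1.   ] F [0.1 7.1 7.6] T [ 1.19  0.09 -0.01] op 0.506 ff 43.1 q [0.19 0.12 1.98 0.01 1.03 0.44]
need units [-0.13  0.01  0.  ]
```

Emit:
arm_command(
  steps=[0, 0, 0, 0, -0.5, 0, 0, 0, 0, -0.5, 0, 0, 0, 0, -0.5, 0, 0, 0, 0, 0],
)

```text
time: 10.4
eef_pos: [0.5115, 0.2003, 0.1235]
tcp_rot: [0.744, 0.668, 0.004, -0.001]
contact_force: [-0.7, 9.3, 8.1]
opening: 0.505
finger_force: 43.1
```

```bash
python3 -c "
from h import *
st([.511,.197,.1234])
im=ctrl.read_camera('side')
a=cv2.resize(im[195:240,305:365,::-1],(800,600),interpolation=2)
cv2.imwrite('pics/s6.png',a)"
```

```text
t 10.4 p [0.5115 0.2003 0.1235] yaw 1.463 zax [ 0.005  0.007 -1.   ] F [-0.7  9.3  8.1] T [1.32 0.04 0.02] op 0.505 ff 43.1 q [0.19 0.12 1.98 0.01 1.03 0.29]
need units [-0.13 -0.01  0.  ]
```

View pics/s6.png

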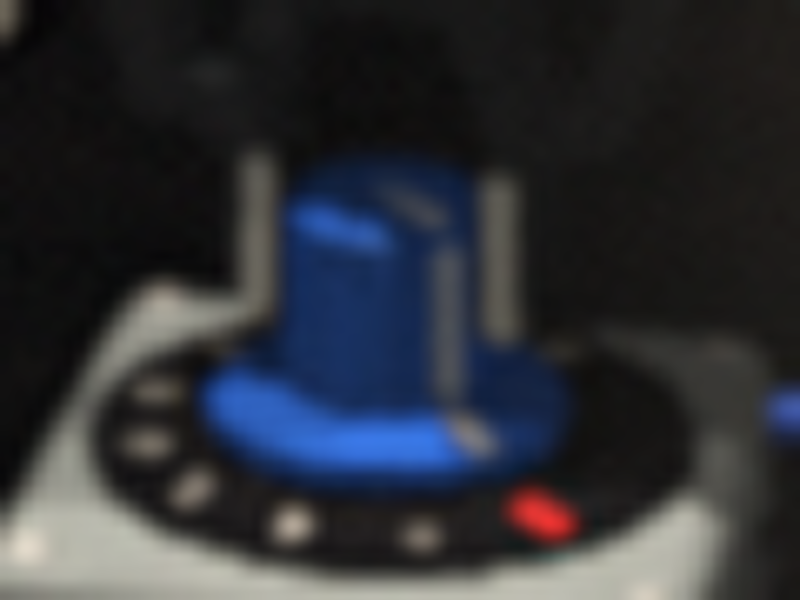

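The pointer's rim end is at (482,447) and the red tick at (545,513). I'll compute the remaining angle.

```bash
python3 -c "
from h import *
for th in np.arange(1.9,2.6,.1):
  s=np.array([.511,.198,0]);d=np.array([np.cos(th),np.sin(th),0])
  print(th.round(1),[((proj('side',s+d*r+[0,0,z])[0]-[305,195]+.46)*13.33).round() for r,z in((.036,.114),(.022,.15),(.055,.1))])
"
```

```text
1.9 [array([431., 430.]), array([417., 245.]), array([452., 531.])]
2.0 [array([448., 429.]), array([427., 244.]), array([478., 528.])]
2.1 [array([464., 426.]), array([437., 242.]), array([502., 524.])]
2.2 [array([479., 423.]), array([447., 240.]), array([526., 519.])]
2.3 [array([494., 419.]), array([456., 238.]), array([548., 513.])]
2.4 [array([507., 414.]), array([464., 236.]), array([568., 505.])]
2.5 [array([519., 409.]), array([471., 233.]), array([587., 497.])]
2.6 [array([530., 404.]), array([478., 230.]), array([603., 489.])]
```

About 0.1 rad remains plus play, so I'll continue into the stop.

Emit:
arm_command(
  steps=[0, 0, 0, 0, -0.5, 0, 0, 0, 0, -0.5, 0, 0, 0, 0, -0.5, 0, 0, 0, 0, -0.3, 0, 0, 0, 0, 0, 0, 0, 0, 0, 0],
)

```text
time: 10.95
eef_pos: [0.5111, 0.2007, 0.1235]
tcp_rot: [0.682, 0.731, 0.004, -0.002]
contact_force: [-1.6, 9.3, 8.1]
opening: 0.506
finger_force: 43.2
```

```bash
python3 -c "
from h import *
st([.511,.197,.1234])"
```

```text
t 10.95 p [0.5111 0.2007 0.1235] yaw 1.64 zax [ 0.004  0.009 -1.   ] F [-1.6  9.3  8.1] T [ 1.55  0.2  -0.19] op 0.506 ff 43.2 q [0.19 0.12 1.98 0.01 1.04 0.11]
need units [-0.15 -0.01  0.  ]
```

Emit:
arm_command(
  steps=[0, 0, 0, 0, -0.5, 0, 0, 0, 0, -0.5, 0, 0, 0, 0, 0, 0, 0, 0, 0, 0],
)

```text
time: 11.28
eef_pos: [0.5109, 0.2009, 0.1235]
tcp_rot: [0.646, 0.763, 0.005, -0.002]
contact_force: [-1.0, 10.2, 9.9]
opening: 0.5
finger_force: 43.2
```

```bash
python3 -c "
from h import *
st([.511,.197,.1234])
im=ctrl.read_camera('side')
a=cv2.resize(im[195:240,305:365,::-1],(800,600),interpolation=2)
cv2.imwrite('pics/s7.png',a)"
```

```text
t 11.2833 p [0.5109 0.2009 0.1235] yaw 1.736 zax [ 0.003  0.01  -1.   ] F [-1.  10.2  9.9] T [ 1.57  0.38 -1.02] op 0.5 ff 43.2 q [0.19 0.12 1.98 0.01 1.04 0.01]
need units [-0.16 -0.02  0.  ]
```

View pics/s7.png

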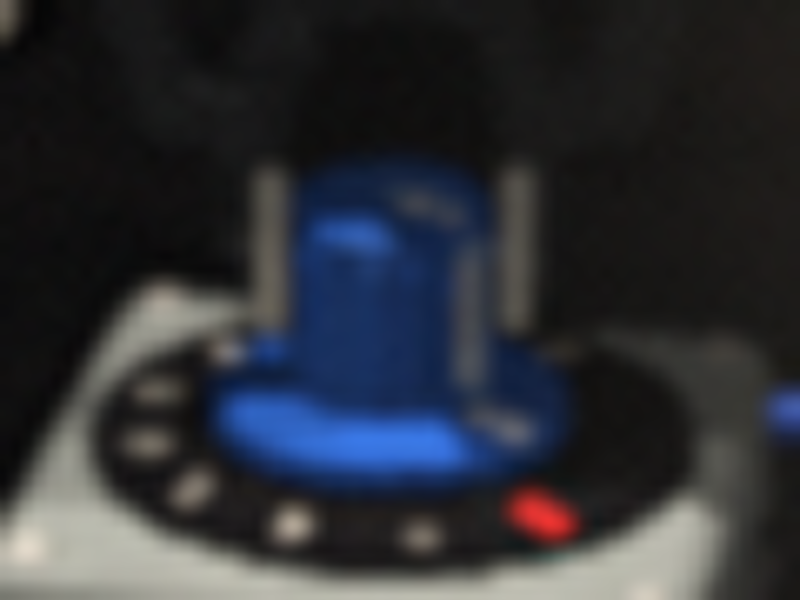

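The wrist torque reached -1.0 N m, so the dial is hard on its stop. The pointer end is at (515,430), in line with the red tick. I'll relax the load, open and retreat upward.

Emit:
arm_command(
  steps=[0, -0.1, 0, 0, 0.4, 0, 0, 0, 0, 0, 100, 0, 0, 0, 0, 100, 0, 0, 0, 0, 100, 0, 0, 0, 0, 100, 0, 0, 0, 0, 100, 0, 0, 0, 0, 100, 0, 0, 0, 0],
)

```text
time: 12.0
eef_pos: [0.5101, 0.1944, 0.1208]
tcp_rot: [0.659, 0.752, -0.0, -0.0]
contact_force: [0.0, 0.5, -0.1]
opening: 0.998
finger_force: 0.0
```

```bash
python3 -c "
from h import *
st([.511,.197,.2])"
```

```text
t 12.0 p [0.5101 0.1944 0.1208] yaw 1.703 zax [-0.001 -0.    -1.   ] F [ 0.   0.5 -0.1] T [0.03 0.01 0.02] op 0.998 ff 0.0 q [ 0.18  0.12  1.98 -0.    1.04  0.05]
need units [ 0.1   0.05 -3.17]
```

Opened cleanly with zero force. Next I raise straight up, then move aside so the top camera can see.

Emit:
arm_command(
  steps=[100, 0, 0, -0.6, 0, 100, 0, 0, -1, 0, 100, 0, 0, -1, 0, 100, 0, 0, -1, 0, 100, 0, 0, -1, 0, 100, 0, 0, -1, 0, 100, 0, 0, 0, 0],
)

```text
time: 12.58
eef_pos: [0.513, 0.1951, 0.2679]
tcp_rot: [0.659, 0.752, 0.004, 0.003]
contact_force: [0.3, 0.1, 0.9]
opening: 0.999
finger_force: 0.0
```

Emit:
arm_command(
  steps=[100, -1, 0, 0, 0, 100, -1, 0, 0, 0, 100, -1, 0, 0, 0, 100, -1, 0, 0, 0, 100, -1, 0, 0, 0, 100, -1, 0, 0, 0, 100, -1, 0, 0, 0, 100, 0, 0, 0, 0],
)

```text
time: 13.25
eef_pos: [0.5336, 0.0177, 0.2604]
tcp_rot: [0.66, 0.751, -0.001, 0.0]
contact_force: [0.3, 0.3, -0.6]
opening: 0.996
finger_force: 0.0
```

```bash
python3 -c "
from h import *
st()
im=ctrl.read_camera('side')
a=cv2.resize(im[195:240,305:365,::-1],(400,300),interpolation=2)
im=ctrl.read_camera('top')
b=cv2.resize(im[183:245,235:297,::-1],(400,400),interpolation=2)
cv2.imwrite('pics/s8.png',np.hstack([np.vstack([a,a[:100]*0]),b]))"
```

```text
t 13.25 p [0.5336 0.0177 0.2604] yaw 1.7 zax [-0.001 -0.002 -1.   ] F [ 0.3  0.3 -0.6] T [ 0.03 -0.01 -0.01] op 0.996 ff 0.0 q [-0.16 -0.05  1.89 -0.    1.3  -0.28]
```

View pics/s8.png

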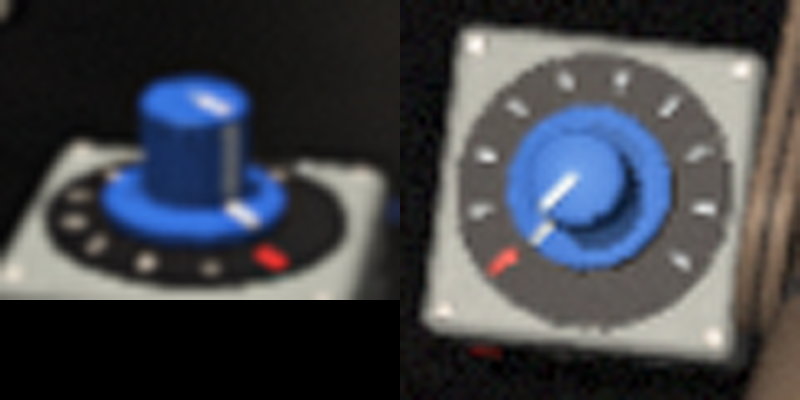

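Both views show the knob seated upright with its pointer at the red tick, just past it by the play, so the shaft is on its stop. I'm handing it in.

```bash
python3 -c "
from plant import ctrl
print(ctrl.sign_off())"
```

```text
the job is handed in; nothing more can be done
None
```

The knob is fully home on the shaft, the dial is turned to its zero stop, the gripper has let go and is clear, and I handed the job in at about 13.4 s; the sign-off gave no verdict.

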